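Crack open a stuck storage box at a garage sale and hold it ajar

TASK

The lid of the clear storage box has stuck to its rubber seal. Swing the front latch out clear of the lid, then pull the lid free of the seal and keep holding it slightly ajar, its front edge about 4 cm above where it sat, so that I can look in. Do not throw it wide open or disturb the things standing around, and finish while you are still holding the lid there: do not let go or put it down.

Things in the scene. Friction and masses are not known exactly. Their poses are not given: they have to be found in the camera images.
- storage_box: Clear plastic storage box with light bulbs inside, 200 deep (x) x 300 wide (y) mm, rim 120 mm above the table; heavy, does not shift. Origin: centre of its underside on the table. Its own -x side is the front (with the latch, more or less towards the robot); the hinge of the lid runs along its back (+x).
- lid (a joint): Angle of the lid (rad): 0 shut, grows as its front rises, to 1.7. Stuck in its seal: it takes 12 to 17 N straight up at the handle until it has risen some 3 mm there; by 6 mm the drag has gone and only its weight is left (2 to 4 N at the handle). Let go, it falls back onto the seal at about 0.04. The seal holds it even when unlatched; latched, it rises 1 to 2 mm and is stopped.
- lid_handle (a point): Middle of the handle bar on the lid: a round bar 12 mm thick, 94 mm free between its two end posts, along the box's y axis, its centre 30 mm above the flat of the lid (160 mm above the table when shut; 27 mm above the crowned panel). 148 mm in front of the hinge line. Frame parallel to the box's when shut; turns with the lid.
- lid_front_edge (a point): Middle of the lid's front edge (lower corner), 223 mm in front of the hinge line and 2 mm above the rim when shut.
- lid_hinge (a point): Middle of the lid's hinge line, at the back of the box, 120 mm above the table (rim height); its y axis is the hinge axis. The lid is white plastic, 212 x 312 mm, 8 mm thick, about 0.4 kg; its flat top is 10 mm above the rim, a low crowned panel in the middle 13 mm.
- latch (a joint): Angle of the front latch (rad): 0 shut with its hook over the lid's front lip, grows as its top swings out, away from the box towards the robot, and down, to 2.5. The hook is clear of the lid from 0.35 rad on. It turns stiffly (about 1 N at the tab) and stays where it is left.
- latch_tab (a point): Middle of the top edge of the latch's finger tab, standing up in front of the lid: 50 mm wide (y), 6 mm thick (x), its top 40 mm above the rim, free for 23 mm down to the hook. It stands 83 mm in front of the handle bar with free space between, so it can be pushed outward from behind (to the box's -x) or pinched from above.
- latch_hinge (a point): Middle of the latch's hinge line on the front wall of the box, 45 mm below the rim, along the box's y axis; the tab's top edge is 88 mm from it.
- carton: Bystander: cardboard carton 75 x 110 x 65 mm beside the box. Origin: centre of its underside.
- torch: Bystander: black torch standing on its lens, 52 mm across, 150 mm high. Origin: centre of its underside.
- flask: Bystander: steel bottle-shaped flask with a black cap, 68 mm across, 190 mm high. Origin: centre of its underside.

How it is judged:
By the outcome, as a careful person would: the job done as asked, in the order asked, and still so for the second after the job is handed in, while the arm keeps its last pose, push and grip.
It also fails if it takes over 42 s, if anything falls off the work surface, if the arm or the gripper's body presses on something with over 40 N, if the wrist force passes 120 N, or if a joint passes its speed limit or range.

ROBOT

A 6-joint arm with a two-finger parallel gripper is mounted at the origin on the work surface. World frame = base frame: x ahead of the robot, y to its left, z up, the work surface at z = 0. Lengths are in m, angles in rad, forces in N, time in s.
With the tool pointing down it reaches from about 0.225 to 0.875 m from the base axis. Payload 3.4 kg.
Tool frame: the origin (TCP) lies midway between the tips of the shut fingers; the grasp point (between the pads) lies 19 mm behind it (pinch_z is the distance from the TCP to the grasp point, in m); z points along the fingers, y is the line along which they close (so a half turn about z gives the same grasp; the last joint's range is limited). The gripper opens to 85 mm and grips with 20 to 120 N. Pads are 22 mm wide; open, the fingers measure 114 mm over their backs; the gripper's body (76 mm by 85 mm) begins 54 mm behind the grasp point. The pads swing forward as they close: fully open they stand 13 mm farther back than shut.
Start: joints at [1.095, 0.276, 1.505, -0, 1.361, -0.121], TCP at [0.2, 0.539, 0.231] pointing down, gripper open.
Joint ranges: [-2.89, 2.89], [-0.75, 2.08], [0.22, 2.7], [-1.18, 4.32], [0.11, 2.71], [-2.7, 2.7]. Speed limits (rad/s): [2.57, 2.57, 3.14, 3.14, 3.14, 3.14].

INTERFACE

Orientations are given as a unit quaternion [w, x, y, z].
In Python, from rig import get_state, get_image, sign_off, pinch_z gives the robot as it stands.
- The arm moves only by the tool send_rows, never from a script. Its argument "steps" is one flat list of numbers, 5 for each row, row after row: the gripper's target within -1 to 1 (fully open at 1, half-way at 0, shut at -1), then the shift along the tool's x, y, z in cm, then the turn about the tool's z in degrees. In form: [gripper, x, y, z, roll, gripper, x, y, z, roll, ...]. A call has 1 to 12 rows; each row shifts and turns the commanded pose from where the row before left it, along the tool's axes as they then stand; what a row does not reach is not made up. A row lasts 1/10 s, in which the tool goes at most 50 mm and 8.59 degrees, less where a joint would pass 70% of its speed; a pose out of reach is approached as far as the arm can. A call is refused whole if a number of a shift passes 5 or a number of a turn 8.59, either way. A call with a gripper value outside its range is refused whole. The fingers move at their own pace and stop on an object; "newtons" is the grip in N (left out, the last holds). Time passes only in rows, so rows that do not move let the fingers close. It gives the time, the measured TCP pose, the force, the opening and the grip force at its end, in the units of the state.
- get_state(): the state, without advancing time (a new reading comes with each control period).
- get_image(name): name is "side" or "top" or "wrist"; returns a dict with "color" (400x640x3 uint8, red, green, blue), "mtx" (3x3 intrinsics, pixels), "T" (4x4, takes a point from camera to world coordinates); the wrist camera has in their place "mount" (4x4, takes a point from camera to tool coordinates, whose origin is the TCP and whose axes are the flange's). Camera axes: x right, y down, z forward; pixel columns grow to the right and rows downward; lengths in m; the calibration is good to about 2 mm. A picture is of the moment at which its call begins: read the wrist's pose just before it. There is no depth.
- sign_off(): hands the job in; it is judged then, once.
The state is a dict: "clock": time; "qpos": joint angles; "qd": joint speeds; "effort": joint torques, N m; "position": TCP position; "ee_rot": TCP orientation; "contact_force": force on the tool from outside, world axes, zero at the start; "moment": the same for the moment, N m; "width": finger opening in m; "gripper_force": force on a finger pad.
Only numpy, scipy, OpenCV 4.12 (cv2) and the standard library are available. Lean on these libraries where they do the work, as an engineer would, in place of code of your own. Each camera call takes 0.05 s, during which the arm holds its last target. There are 200 camera calls.

## Working session

There is one attempt and no reset: what is moved stays moved. The work goes in short steps, Python scripts to look and compute and a tool call to move; the robot and the scene stay as the last step left them, time stands still between calls to the robot, and variables do not carry over. Pictures are saved under pics/ and viewed, at most 10 in all, crops included, and the job is handed in when it is done.

Besides the shell and the picture viewer there is one more tool, called after ">>>" as a command line: name --argument value ..., lists and objects as JSON in quotes. send_rows: Moves the arm, as the interface text tells. Its arguments: {"type":"object","properties":{"steps":{"type":"array"},"newtons":{"type":"number"}},"required":["steps"]}

```bash
mkdir -p pics
python3 - <<'E'
from rig import get_state,get_image,pinch_z
import cv2,numpy as np
print(pinch_z() if callable(pinch_z) else pinch_z); s=get_state(); print(s)
for n in("top","side"):
    d=get_image(n); cv2.imwrite(f"pics/{n}0.png",d["color"][:,:,::-1]); print(n,d["mtx"].tolist(),np.round(d["T"],4).tolist())
d=get_image("wrist");print(np.round(d["mount"],4).tolist(),d["mtx"].tolist())
E
```

```text
0.0187
{'clock': 0.0, 'qpos': array([ 1.09498424e+00,  2.76605348e-01,  1.50616340e+00,  3.57556429e-05,
        1.36072051e+00, -1.21002869e-01]), 'qd': array([-3.88655633e-05,  3.10507307e-04,  4.74119018e-04, -7.39976204e-04,
       -5.74027865e-06, -1.28617545e-03]), 'effort': array([ 1.72581236e-03, -4.16795218e+01, -2.45811456e+01,  1.38052551e-04,
        1.11751427e-02, -1.01305068e-05]), 'position': array([0.19950282, 0.53869524, 0.23042177]), 'ee_rot': array([-2.95507641e-04,  1.76479119e-01,  9.84303927e-01, -9.01252108e-04]), 'contact_force': array([ 0.05724464,  0.20936466, -0.01254258]), 'moment': array([ 0.00673476, -0.00910067,  0.00801239]), 'gripper_force': 0.0, 'width': 0.08529779070432994}
top [[366.3324679625998, 0.0, 320.0821167947168], [0.0, 366.3324679625998, 197.19156778938842], [0.0, 0.0, 1.0]] [[-0.0066, -0.9904, 0.1382, 0.4833], [-0.9991, 0.0122, 0.0404, 0.0282], [-0.0417, -0.1378, -0.9896, 0.971], [0.0, 0.0, 0.0, 1.0]]
side [[428.23551088064966, 0.0, 321.68046854767096], [0.0, 428.23551088064966, 197.7169739412387], [0.0, 0.0, 1.0]] [[0.7818, -0.4233, 0.4578, 0.1343], [-0.6232, -0.5527, 0.5533, -0.5161], [0.0188, -0.7178, -0.696, 0.8239], [0.0, 0.0, 0.0, 1.0]]
[[0.0005, -0.9501, -0.3118, 0.0803], [1.0, 0.0003, 0.0006, 0.0009], [-0.0004, -0.3118, 0.9501, -0.1421], [0.0, 0.0, 0.0, 1.0]] [[275.48409985897285, 0.0, 325.66299212972973], [0.0, 275.48409985897285, 201.88404183188538], [0.0, 0.0, 1.0]]
```

View pics/top0.png

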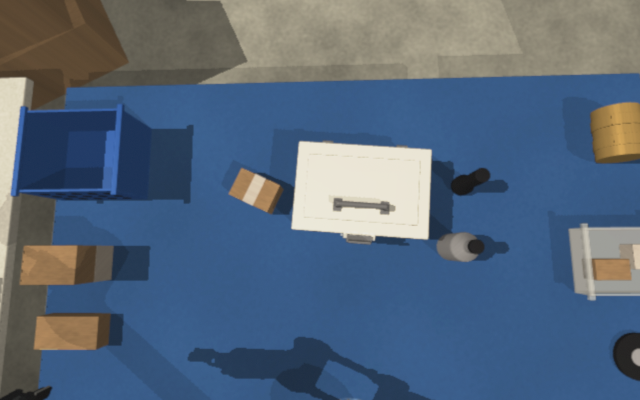

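View pics/side0.png

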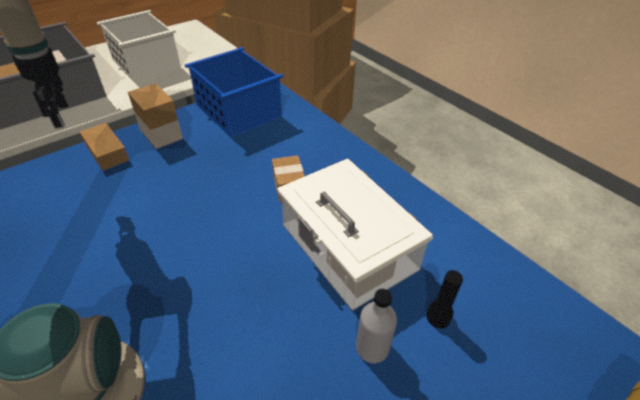

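The top view shows the lid corners at about (299,142), (431,149), (429,238) and (292,231). The bar runs from (334,205) to (392,208), and the latch tab is at about (359,237). The carton is to the left of the box; the torch and flask are to its right.

```bash
cat > h.py <<'E'
from rig import get_state,get_image
import numpy as np,cv2
from scipy.spatial.transform import Rotation as R
def rot(s): q=s["ee_rot"]; return R.from_quat([*q[1:],q[0]]).as_matrix()
def ray(K,T,uv,z):
    d=T[:3,:3]@np.linalg.solve(K,[*uv,1.]); return T[:3,3]+d*(z-T[2,3])/d[2]
def plan(target,yaw=None):
    s=get_state(); M=rot(s); print("pos",s["position"].round(4),"tool cm",(M.T@(np.array(target)-s["position"])*100).round(2),"tool y ang",np.degrees(np.arctan2(M[1,1],M[0,1])).round(2),"F",s["contact_force"].round(1))
E
python3 - <<'E'
from h import *
d=get_image("top");K,T=d["mtx"],d["T"]
c=[ray(K,T,p,.128) for p in((299,142),(431,149),(429,238),(292,231))]
for p in c: print(p.round(4))
print("centre",np.mean(c,0).round(4))
fx=(c[0]+c[1]-c[2]-c[3]); fy=c[0]+c[3]-c[1]-c[2]
print("sizes",np.linalg.norm(fx)/2,np.linalg.norm(fy)/2,"yaw",np.degrees([np.arctan2(fx[1],fx[0]),np.arctan2(-fy[0],fy[1])]))
b=[ray(K,T,p,.16) for p in((335,205),(392,208))];print("bar",b,np.mean(b,0))
print("tab",ray(K,T,(359,236),.16))
for n,p,z in(("flask cap",(476,247),.185),("torch",(481,177),.15)):print(n,ray(K,T,p,z))
E
```

```text
[0.7343 0.112  0.128 ]
[ 0.7116 -0.1978  0.128 ]
[ 0.5048 -0.1834  0.128 ]
[0.5232 0.1278 0.128 ]
centre [ 0.6185 -0.0353  0.128 ]
sizes 0.20952396149632183 0.3111505863643388 yaw [-4.13979389 -3.79317954]
bar [array([0.57858881, 0.02814604, 0.16      ]), array([ 0.57047262, -0.09762482,  0.16      ])] [ 0.57453072 -0.03473939  0.16      ]
tab [ 0.50949151 -0.02365416  0.16      ]
flask cap [ 0.48386611 -0.2653757   0.185     ]
torch [ 0.63916481 -0.29945754  0.15      ]
```

>>> send_rows --steps '[-1, 0, 0, -0.4, 8.2, -1, 0, 0, -0.4, 8.2, -1, 0, 0, -0.4, 8.2, -1, 0, 0, -0.4, 8.2, -1, 0, 0, -0.4, 8.2, -1, 0, 0, -0.4, 8.2, -1, 0, 0, -0.4, 8.2, -1, 0, 0, -0.4, 8.2, -1, 0, 0, 0, 8.1, -1, 0, 0, 0, 0]' --newtons 60

```text
clock: 1.2
position: [0.1997, 0.5391, 0.2632]
ee_rot: [0.0, 0.731, 0.682, -0.0]
contact_force: [0.4, 0.4, 0.7]
width: 0.0003
gripper_force: 0.0
```

```bash
python3 -c "
from h import *
plan([.545,-.03,.26])"
```

```text
pos [0.1997 0.5391 0.2632] tool cm [-54.36  38.42   0.33] tool y ang -4.01 F [0.4 0.4 0.7]
```

>>> send_rows --steps '[-1, -3.4, 2.4, 0, 0, -1, -3.4, 2.4, 0, 0, -1, -3.4, 2.4, 0, 0, -1, -3.4, 2.4, 0, 0, -1, -3.4, 2.4, 0, 0, -1, -3.4, 2.4, 0, 0, -1, -3.4, 2.4, 0, 0, -1, -3.4, 2.4, 0, 0, -1, -3.4, 2.4, 0, 0, -1, -3.4, 2.4, 0, 0, -1, -3.4, 2.4, 0, 0, -1, -3.4, 2.4, 0, 0]'

```text
clock: 2.4
position: [0.4589, 0.1104, 0.2633]
ee_rot: [-0.0, 0.73, 0.683, 0.0]
contact_force: [0.6, 0.9, 0.2]
width: 0.0001
gripper_force: 0.0
```

>>> send_rows --steps '[-1, -3.4, 2.4, 0, 0, -1, -3.4, 2.4, 0, 0, -1, -3.4, 2.4, 0, 0, -1, -2, 1.4, 0, 0, -1, 0, 0, 0, 0, -1, 0, 0, 0, 0]'

```text
clock: 3.0
position: [0.5352, -0.0158, 0.2627]
ee_rot: [-0.001, 0.731, 0.682, -0.0]
contact_force: [-0.4, -0.5, -1.0]
width: 0.0
gripper_force: 0.0
```

Run:
```python
from h import *
plan([.545,-.03,.26])
d=get_image("wrist"); cv2.imwrite("pics/w1.png",d["color"][:,:,::-1])
```

```text
pos [ 0.5352 -0.0158  0.2627] tool cm [-1.35  1.07  0.27] tool y ang -3.98 F [-0.4 -0.5 -1. ]
```

View pics/w1.png

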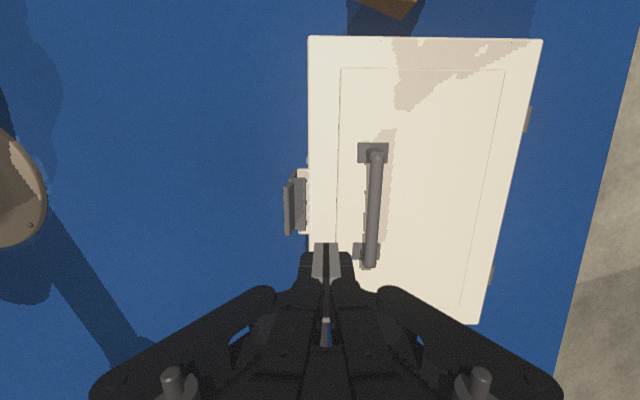

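The wrist view shows the bar from (377,155) to (370,262) and the tab's top edge at about u=287, v=182–234. The lid's front edge is at u=308.

Run:
```python
from h import *
s=get_state();d=get_image("wrist");T=np.eye(4);T[:3,:3]=rot(s);T[:3,3]=s["position"];T=T@d["mount"];K=d["mtx"]
for n,p,z in(("bar1",(377,155),.163),("bar2",(370,262),.163),("tab1",(288,182),.16),("tab2",(286,234),.16),("c1",(309,37),.13),("c2",(542,40),.13),("c3",(477,323),.13)):print(n,ray(K,T,p,z).round(4))
```

```text
bar1 [0.5828 0.0267 0.163 ]
bar2 [ 0.5748 -0.0792  0.163 ]
tab1 [0.5019 0.007  0.16  ]
tab2 [ 0.4941 -0.0446  0.16  ]
c1 [0.53   0.1289 0.13  ]
c2 [0.7344 0.1125 0.13  ]
c3 [ 0.7087 -0.1926  0.13  ]
```

>>> send_rows --steps '[-1, -0.5, 0.4, 0, 0, -1, -0.5, 0.4, 0, 0, -1, 0, 0, 3, 0, -1, 0, 0, 3, 0, -1, 0, 0, 3, 0, -1, 0, 0, 2, 0, -1, 0, 0, 1.1, 0, -1, 0, 0, 0, 0]'

```text
clock: 3.9
position: [0.5421, -0.0261, 0.1411]
ee_rot: [-0.001, 0.731, 0.682, -0.001]
contact_force: [-0.2, 0.6, -0.3]
width: 0.0002
gripper_force: 0.0
```

>>> send_rows --steps '[-1, 0, -1, 0, 0, -1, 0, -1, 0, 0, -1, 0, -0.7, 0, 0, -1, 0, -0.7, 0, 0, -1, 0, -0.7, 0, 0, -1, 0, -0.7, 0, 0, -1, 0, -0.7, 0, 0, -1, 0, -0.6, 0, 0, -1, 0, 0, 0, 0, -1, 0, 0, 0, 0]'

```text
clock: 4.9
position: [0.4818, -0.022, 0.1423]
ee_rot: [-0.0, 0.732, 0.682, -0.0]
contact_force: [-0.8, 0.8, -0.1]
width: 0.0001
gripper_force: 0.0
```

Run:
```python
from h import *
plan([.455,-.02,.12])
d=get_image("wrist"); cv2.imwrite("pics/w2.png",d["color"][:,:,::-1])
```

```text
pos [ 0.4818 -0.022   0.1423] tool cm [ 0.01 -2.69  2.23] tool y ang -4.03 F [-0.8  0.8 -0.1]
```

View pics/w2.png

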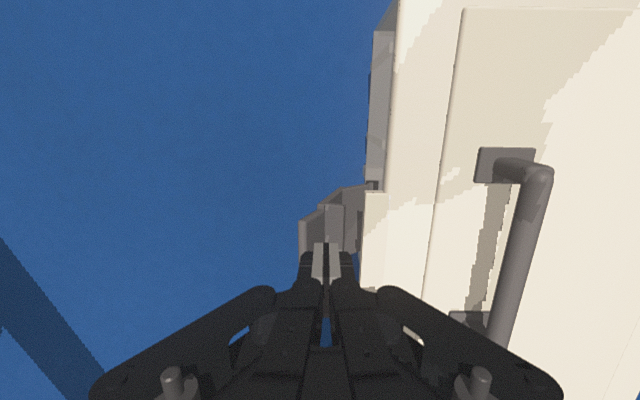

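The tab, at about (310,235), has tilted outward ahead of the fingers. I'll push it farther out and down.

>>> send_rows --steps '[-1, 0, -0.7, 0.3, 0, -1, 0, -0.6, 0.6, 0, -1, 0, -0.6, 0.6, 0, -1, 0, -0.6, 0.6, 0, -1, 0, -0.5, 0, 0, -1, 0, -0.5, 0, 0, -1, 0, 0, 0, 0]'

```text
clock: 5.65
position: [0.446, -0.0194, 0.1213]
ee_rot: [-0.0, 0.732, 0.682, -0.0]
contact_force: [0.8, 0.4, -0.5]
width: 0.0
gripper_force: 0.0
```

Run:
```python
from h import *
plan([.455,-.02,.20])
d=get_image("wrist"); cv2.imwrite("pics/w3.png",d["color"][:,:,::-1])
```

```text
pos [ 0.446  -0.0194  0.1213] tool cm [ 0.    0.89 -7.87] tool y ang -4.03 F [ 0.8  0.4 -0.5]
```

View pics/w3.png

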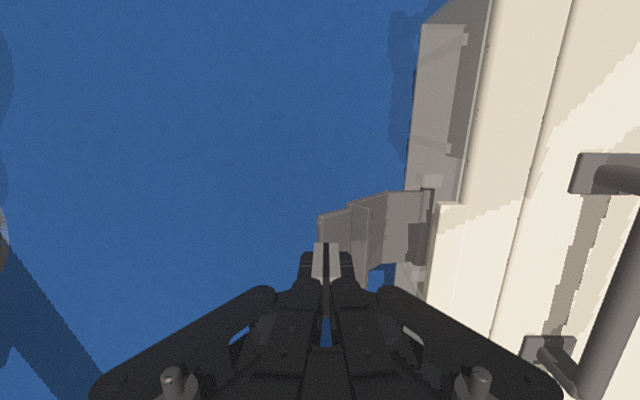

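The latch is now swung well out, with its tab at about (335,235). Next I'll retract, open, and move over the bar.

>>> send_rows --steps '[-1, 0, 0, -3, 0, -1, 0, 0, -4, 0, 1, 0, 0, -4, 0, 1, 0, 3.4, 0, 0, 1, 0, 3.4, 0, 0, 1, 0, 3.4, 0, 0, 1, 0, 3.3, 0, 0, 1, 0, 0, 0, 0, 1, 0, 0, 0, 0, 1, 0, 0, 0, 0]'

```text
clock: 6.7
position: [0.5808, -0.0289, 0.2312]
ee_rot: [-0.001, 0.731, 0.682, -0.0]
contact_force: [-0.5, -1.4, 1.0]
width: 0.0852
gripper_force: 0.0
```

Run:
```python
from h import *
plan([.581,-.029,.141])
d=get_image("wrist"); cv2.imwrite("pics/w4.png",d["color"][:,:,::-1])
```

```text
pos [ 0.5808 -0.0289  0.2312] tool cm [-0.01  0.04  9.02] tool y ang -4.02 F [-0.5 -1.4  1. ]
```

View pics/w4.png

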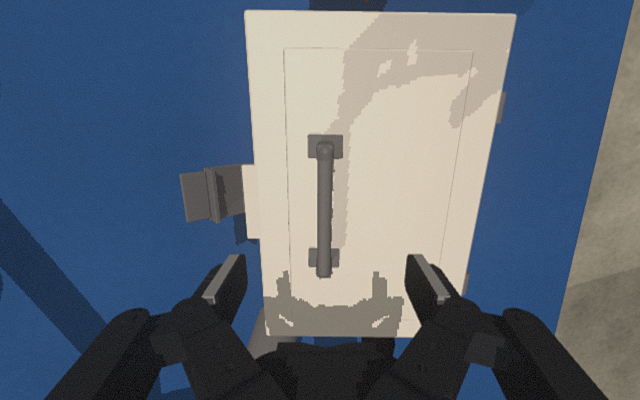

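The latch is folded out to the left at about (182–245,190), clear of the lid. The bar is at u≈324, v 150–272, centred between the open fingers. I'll descend and grip it.

>>> send_rows --steps '[1, 0, 0, 3, 0, 1, 0, 0, 3, 0, 1, 0, 0, 2, 0, 1, 0, 0, 0.8, 0, 1, 0, 0, 0, 0, -1, 0, 0, 0, 0, -1, 0, 0, 0, 0, -1, 0, 0, 0, 0, -1, 0, 0, 0, 0, -1, 0, 0, 0, 0, -1, 0, 0, 0, 0, -1, 0, 0, 0, 0]' --newtons 70

```text
clock: 7.95
position: [0.5792, -0.0288, 0.1437]
ee_rot: [-0.002, 0.732, 0.682, -0.002]
contact_force: [-6.7, 0.0, 7.0]
width: 0.0097
gripper_force: 68.2
```

>>> send_rows --steps '[-1, 0, 0.02, -0.1, 0, -1, 0, 0.02, -0.1, 0, -1, 0, 0.03, -0.1, 0, -1, 0, 0.03, -0.1, 0, -1, 0, 0.03, -0.1, 0, -1, 0, 0.03, -0.1, 0, -1, 0, 0, 0, 0, -1, 0, 0, 0, 0]'

```text
clock: 8.75
position: [0.5799, -0.0289, 0.1467]
ee_rot: [-0.003, 0.732, 0.682, -0.003]
contact_force: [-6.2, -0.6, -8.8]
width: 0.0097
gripper_force: 68.2
```

>>> send_rows --steps '[-1, 0, 0.03, -0.1, 0, -1, 0, 0.03, -0.1, 0, -1, 0, 0.03, -0.1, 0, -1, 0, 0.03, -0.1, 0, -1, 0, 0.03, -0.1, 0, -1, 0, 0, 0, 0, -1, 0, 0, 0, 0]'

```text
clock: 9.45
position: [0.5818, -0.029, 0.1528]
ee_rot: [-0.003, 0.732, 0.682, -0.003]
contact_force: [-5.8, 0.5, -2.9]
width: 0.0095
gripper_force: 68.8
```

>>> send_rows --steps '[-1, 0, 0.06, -0.17, 0, -1, 0, 0.06, -0.17, 0, -1, 0, 0.06, -0.17, 0, -1, 0, 0.07, -0.17, 0, -1, 0, 0.07, -0.17, 0, -1, 0, 0.07, -0.17, 0, -1, 0, 0.07, -0.17, 0, -1, 0, 0.08, -0.17, 0, -1, 0, 0.08, -0.17, 0, -1, 0, 0.08, -0.17, 0, -1, 0, 0, 0, 0, -1, 0, 0, 0, 0]'

```text
clock: 10.65
position: [0.5884, -0.0296, 0.1698]
ee_rot: [-0.003, 0.732, 0.682, -0.003]
contact_force: [-7.8, -0.7, -2.6]
width: 0.0096
gripper_force: 68.3
```

Run:
```python
from h import *
plan([.58,-.029,.1697])
a=get_image("side")["color"][130:320,230:480,::-1];b=get_image("wrist")["color"][:,:,::-1]
cv2.imwrite("pics/s5.png",np.vstack([cv2.resize(a,None,fx=1.2,fy=1.2),np.zeros((1,300,3),np.uint8),cv2.resize(b,(300,188))]) if 0 else cv2.resize(a,(750,570),interpolation=cv2.INTER_CUBIC))
cv2.imwrite("pics/w5.png",b)
```

```text
pos [ 0.5884 -0.0296  0.1698] tool cm [-0.   -0.84  0.02] tool y ang -4.03 F [-7.8 -0.7 -2.6]
```

View pics/s5.png

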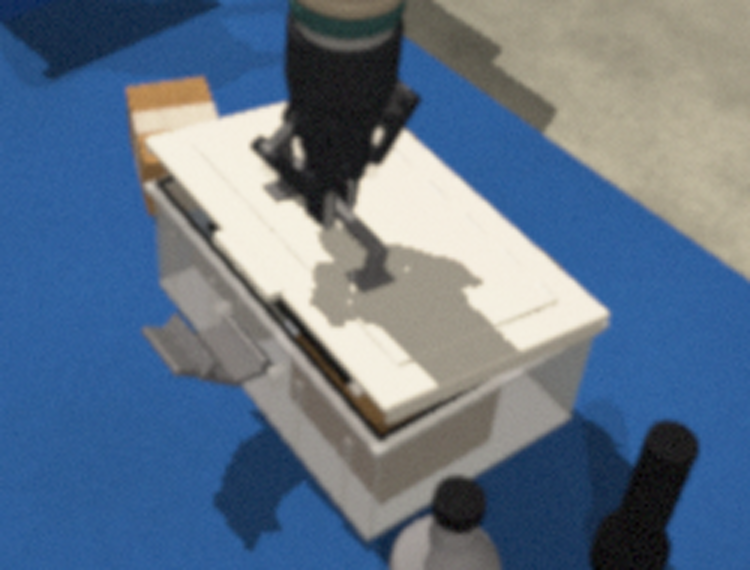

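View pics/w5.png

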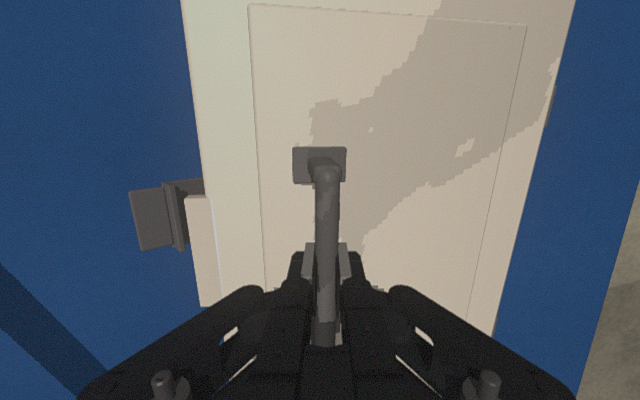

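The lid is ajar, the latch is clear of it, and the bystanders are undisturbed. I'll check the gap numerically using the lid's front right lower corner, at crop (388,418).

Run:
```python
from h import *
d=get_image("side");K,T=d["mtx"],d["T"];W=np.linalg.inv(T)
y=np.radians(-4);u=np.array([np.cos(y),np.sin(y),0]);v=np.array([-np.sin(y),np.cos(y),0]);z=np.array([0,0,1.])
H=np.array([.579,-.0295,.12])+.148*u
def pr(p):
    c=W[:3,:3]@p+W[:3,3]; q=K@c; return ((q[:2]/q[2]-[230,130])*3).round(0)
for a in(.10,.14,.16,.18,.20,.22):
    r=lambda x,h:(-(x*np.cos(a)-(-h)*-0-h*np.sin(a)*-1*-1)) 
    P=lambda x,h,s:H-u*(x*np.cos(a)-h*np.sin(a))+z*(x*np.sin(a)+h*np.cos(a))+v*s
    print(a,"lowR",pr(P(.223,.002,-.156)),"topR",pr(P(.223,.010,-.156)),"topL",pr(P(.223,.010,.156)),"backR top",pr(P(.011,.01,-.156)),"rise",P(.223,.002,0)[2]-.122)
print("rimR",pr(H-u*.217+v*-.15),"rimL",pr(H-u*.217+v*.15))
```

```text
0.1 lowR [368. 436.] topR [370. 429.] topL [125. 155.] backR top [601. 312.] rise 0.02225286024279874
0.14 lowR [370. 427.] topR [372. 419.] topL [126. 146.] backR top [601. 311.] rise 0.031098546558090023
0.16 lowR [371. 423.] topR [374. 414.] topL [127. 141.] backR top [601. 311.] rise 0.0355024146417281
0.18 lowR [373. 418.] topR [376. 409.] topL [128. 136.] backR top [602. 310.] rise 0.03989128225953503
0.2 lowR [375. 413.] topR [377. 405.] topL [128. 132.] backR top [602. 310.] rise 0.04426339392298112
0.22 lowR [376. 408.] topR [379. 400.] topL [129. 127.] backR top [602. 310.] rise 0.04861700084569506
rimR [365. 449.] rimL [136. 187.]
```

```bash
python3 -c "
from rig import *
print(get_state()['position'],get_state()['gripper_force']);print(sign_off())"
```

```text
[ 0.58840508 -0.02959326  0.1698058 ] 68.27644228935242
the job is handed in; nothing more can be done
None
```

The latch is swung out clear of the lid. The lid is free of its seal, and the gripper is still holding it with its front edge about 4 cm up (estimated from the handle's travel and the side camera). The carton, torch and flask were not touched.

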